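# Seat the filter wheel on its keyed spindle and set the empty opening over the light port

## Task

The cover is off the microscope's filter unit and its filter wheel lies on the rubber mat. Fit the wheel on the unit's keyed spindle: without forcing it, turn it until its tab drops into the keyway and it sits fully home, and leave it turned so that the whole light port shows through the wheel's one empty opening, with your hand off it. Leave the other things on the table where they are.

Things in the scene. Friction and masses are not known exactly. Their poses are not given: they have to be found in the camera images.
- wheel: the filter wheel, black anodised aluminium, about 190 g: a flat disc, 100 mm diameter, 8 mm thick, lying flat with its hub up. Origin: on the wheel's axis at the disc's underside; z up along the axis, x towards the empty opening. Six 24 mm openings lie every 60 degrees, 34 mm from the axis; five hold glass, the one on +x is empty
- wheel_hub (a point): centre of the hub's top, 36 mm above the wheel's origin. To grip: two parallel flats 30 mm apart facing the wheel's +y and -y, each 23 mm long, from 11 to 36 mm above the origin; the hub is 38 mm long along x; its round foot (43 mm) ends 11 mm above the origin. The bore goes right through: 13.2 mm wide, and below 8 mm above the origin a 38 mm counterbore open downwards
- wheel_tab (a point): the wheel's tab, in the counterbore on the underside, on the +x side (the same direction as the empty opening), pointing inwards to the axis: 5 mm wide, 4.5 mm proud, from 1.5 to 7 mm above the wheel's origin. This point: its inner end, lower edge, 14.5 mm from the axis
- wheel_open (a point): centre of the wheel's empty 24 mm opening, on the disc's top face: 34 mm along the wheel's x, 8 mm above its origin
- unit: the filter unit, fixed to the table, cover off: a grey block 140 x 140 x 40 mm (z) with a 10 mm steel cover post, 26 mm tall, 61 mm in x and y from the axis at each corner, and a black lens tube (37 mm diameter at the end) running out along +x to 137 mm from the axis. Origin: on the spindle axis at table height; z up, x towards the light port
- unit_shoulder (a point): on the spindle axis, z 44 mm: top of the spindle's shoulder (50 mm diameter), where the wheel's underside rests when home. The steel spindle turns about the vertical with stiff friction (0.12 N m), stays where it is left, and goes round with a wheel whose tab is in its keyway
- unit_collar (a point): on the spindle axis, z 51 mm: top of the 36 mm collar above the shoulder. One keyway, 6.6 mm wide, 5 mm deep, open at top and outside, goes down to the shoulder. Its angle is not measured: it starts 23 to 103 degrees counter-clockwise (from above) of the light port. Tab on the collar's top: wheel origin at z 49.5 mm. Above: a 12 mm pilot to z 80 mm, its last 5 mm tapered to 6 mm
- unit_port (a point): centre of the light port, a 14 mm black hole with an aluminium rim in the unit's top face (z 40 mm), 34 mm from the spindle axis along the unit's +x
- mat: grey rubber mat 150 x 150 x 3 mm fixed to the table, on which the wheel lies at the start. Origin: centre of its underside
- cover: the unit's cover, a loose grey plate 140 x 140 x 12 mm, lying flat; leave it. Origin: centre of its underside
- bottle: glass bottle with a blue cap, 56 mm diameter, 115 mm tall; leave it. Origin: centre of its underside
- vial: amber jar, 32 mm diameter, 50 mm tall; leave it. Origin: centre of its underside
- objective: steel objective lens standing on the table, 30 mm diameter, 50 mm tall; leave it. Origin: centre of its underside
- spare: spare filter in a steel ring, 31 mm diameter, 8 mm tall; leave it. Origin: centre of its underside
- driver: screwdriver lying on the table, 170 mm long; leave it. Origin: under the tool, about its middle
- post: steel optical post standing on the table, 31 mm foot, 75 mm tall; leave it. Origin: centre of its underside
Not all that is in view belongs to the job. Leave any brown or turquoise look-alike of the wheel alone.

How it is judged:
By the outcome, as a careful person would: the job done as asked, in the order asked, and still so for the second after the job is handed in, with the robot touching nothing.
It also fails if it takes over 67 s, if anything falls off the work surface, if the arm or the gripper's body presses on something with over 40 N, if the wrist force passes 120 N, or if a joint passes its speed limit or range.

## Robot

A 6-joint arm with a two-finger parallel gripper is mounted at the origin on the work surface. World frame = base frame: x ahead of the robot, y to its left, z up, the work surface at z = 0. Lengths are in m, angles in rad, forces in N, time in s.
With the tool pointing down it reaches from about 0.35 to 0.775 m from the base axis. Payload 7.3 kg.
Tool frame: the origin (TCP) lies midway between the tips of the shut fingers; the grasp point (between the pads) lies 19 mm behind it; z points along the fingers, y is the line along which they close (so a half turn about z gives the same grasp; the last joint's range is limited). The gripper opens to 92 mm and grips with 3 to 60 N. Pads are 19 mm wide; open, the fingers measure 130 mm over their backs; the gripper's body (75 mm by 190 mm) begins 47 mm behind the grasp point.
Start: joints at [-1.448, 0.342, 1.524, -0, 1.275, -0.146], TCP at [0.139, -0.506, 0.227] pointing down, gripper open.
Joint ranges: [-2.53, 2.53], [-0.77, 2.02], [0.04, 2.7], [-1, 4.14], [0.28, 2.66], [-3.11, 3.11]. Speed limits (rad/s): [2.57, 2.57, 3.14, 3.14, 3.14, 3.14].

## Interface

Orientations are given as [roll, pitch, yaw] about the fixed x, y, z axes, in that order (R = Rz(yaw) Ry(pitch) Rx(roll)).
In Python, from cell import monitor, vision, workorder gives the robot as it stands.
- The arm moves only by the tool move_arm, never from a script. Its argument "rows" is a list of rows, each a list of 5 numbers: the shift along the world's x, y, z in mm, then the turn about the world's z in rad, then the closure, from -1 (fully open) to 1 (shut). A call has 1 to 12 rows; each row shifts and turns the commanded pose from where the row before left it; what a row does not reach is not made up. A row lasts 1/10 s, in which the tool goes at most 50 mm and 8.59 degrees, less where a joint would pass 70% of its speed; a pose out of reach is approached as far as the arm can. A call is refused whole if a number of a shift passes 50 or a number of a turn 0.15, either way. A call with a gripper value outside its range is refused whole. The fingers move at their own pace and stop on an object; "newtons" is the grip in N (left out, the last holds). Time passes only in rows, so rows that do not move let the fingers close. It gives the time, the measured TCP pose, the force, the opening and the grip force at its end, in the units of the state.
- monitor.observe(): the state, without advancing time (a new reading comes with each control period).
- vision.read_camera(name): name is "scene" or "top" or "wrist"; returns the picture (400x640x3 uint8, red, green, blue); there is no depth.
- vision.get_calibration(name): a dict with "K" (3x3 intrinsics, pixels), "T" (4x4, takes a point from camera to world coordinates); the wrist camera has in their place "mount" (4x4, takes a point from camera to tool coordinates, whose origin is the TCP and whose axes are the flange's). Camera axes: x right, y up, looking along -z (the intrinsics and any distortion apply to the point x, -y, -z); pixel columns grow to the right and rows downward; lengths in m; the calibration is good to about 2 mm. The wrist camera is an equidistant fisheye: a pixel r from the principal point sees the ray r / f radians off the axis. A picture is of the moment at which its call begins: read the wrist's pose just before it. get_calibration takes no time and is no camera call.
- workorder.hand_in(): hands the job in; it is judged then, once.
The state is a dict: "time": time; "qpos": joint angles; "qvel": joint speeds; "joint_efforts": joint torques, N m; "tool_pos": TCP position; "tool_rot": TCP orientation; "contact_force": force on the tool from outside, world axes, zero at the start; "torque": the same for the moment, N m; "opening": finger opening in m; "grip_force": force on a finger pad.
Only numpy, scipy, OpenCV 4.12 (cv2) and the standard library are available. Lean on these libraries where they do the work, as an engineer would, in place of code of your own. Each camera call takes 0.05 s, during which the arm holds its last target. There are 200 camera calls.

## Working session

There is one attempt and no reset: what is moved stays moved. The work goes in short steps, Python scripts to look and compute and a tool call to move; the robot and the scene stay as the last step left them, time stands still between calls to the robot, and variables do not carry over. Pictures are saved under pics/ and viewed, at most 10 in all, crops included, and the job is handed in when it is done.

Besides the shell and the picture viewer there is one more tool, called after ">>>" as name([rows], argument=value, ...), one row to a line, values as JSON. move_arm: Moves the arm, as the interface text tells. Its arguments: {"type":"object","properties":{"rows":{"type":"array","items":{"type":"array","items":{"type":"number"}}},"newtons":{"type":"number"}},"required":["rows"]}

```bash
mkdir -p pics; python3 - <<'E'
from cell import monitor, vision
import cv2
s=monitor.observe();print(s)
for n in("scene","top"):
    cv2.imwrite(f"pics/{n}0.png",vision.read_camera(n)[:,:,::-1])
    c=vision.get_calibration(n);print(n,c)
print(vision.get_calibration("wrist"))
E
```

```text
{'time': 0.0, 'qpos': array([-1.44801779e+00,  3.42697049e-01,  1.52499896e+00,  1.17733078e-05,
        1.27538702e+00, -1.45984300e-01]), 'qvel': array([-0.00031443, -0.00185187, -0.00111886,  0.00048501,  0.00015266,
       -0.0014507 ]), 'joint_efforts': array([ 3.33624957e-03, -4.31235230e+01, -2.44218636e+01,  7.20926025e-02,
        5.60331834e-02, -1.41792975e-04]), 'tool_pos': array([ 0.13939192, -0.50574727,  0.22606459]), 'tool_rot': array([-3.14011977e+00, -2.27937978e-04,  2.68759229e-01]), 'contact_force': array([-0.1933951 ,  1.05941693,  0.41207199]), 'torque': array([-0.05222492,  0.00474382, -0.02232287]), 'grip_force': 0.0, 'opening': 0.0915372109971296}
scene {'K': array([[379.38031703,   0.        , 320.42933929],
       [  0.        , 379.38031703, 197.91300546],
       [  0.        ,   0.        ,   1.        ]]), 'T': array([[ 0.00442931, -0.76791667,  0.64053444,  1.17386256],
       [ 0.99998905,  0.00436909, -0.00167698, -0.00352533],
       [-0.00151077,  0.64053485,  0.76792761,  0.80066076],
       [ 0.        ,  0.        ,  0.        ,  1.        ]])}

[... 227 characters left out ...]
5],
       [-0.99971337, -0.01919445,  0.01430908, -0.00993153],
       [ 0.01358388,  0.03739423,  0.99920826,  1.32957718],
       [ 0.        ,  0.        ,  0.        ,  1.        ]])}
{'K': array([[309.70691629,   0.        , 316.97638265],
       [  0.        , 309.70691629, 201.16313166],
       [  0.        ,   0.        ,   1.        ]]), 'mount': array([[ 5.29481591e-04,  9.68678030e-01,  2.48319539e-01,
         6.61391878e-02],
       [ 9.99999718e-01, -3.80857301e-04, -6.46559442e-04,
         8.23133492e-04],
       [-5.31733617e-04,  2.48319811e-01, -9.68677959e-01,
        -1.57427575e-01],
       [ 0.00000000e+00,  0.00000000e+00,  0.00000000e+00,
         1.00000000e+00]])}
```

View pics/top0.png

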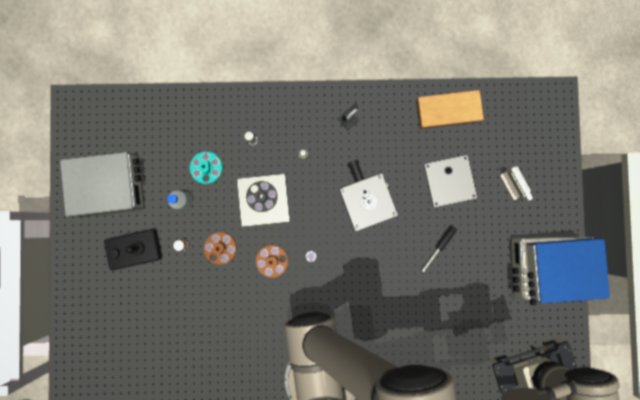

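View pics/scene0.png

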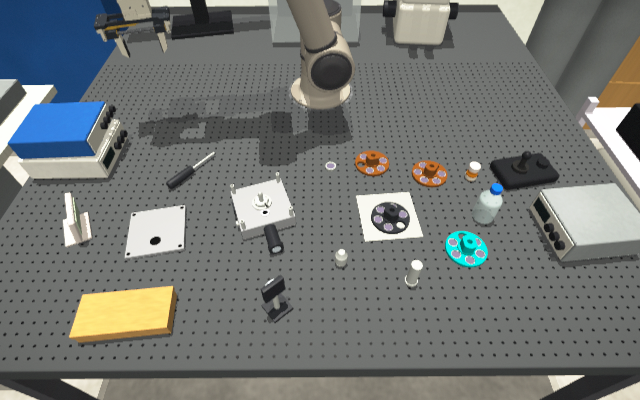

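The top view shows the black wheel at about (263,197) on the mat and the unit's spindle at about (369,201), with its tube running to (355,170). Next I'll take enlarged crops for the angles.

```bash
cat > h.py <<'E'
import numpy as np, cv2
from cell import monitor, vision
from scipy.spatial.transform import Rotation as R
def ray(n,u,v,st=None):
    c=vision.get_calibration(n);K=c["K"]
    a=np.array([(u-K[0,2])/K[0,0],(v-K[1,2])/K[1,1]])
    if n=="wrist":
        r=np.hypot(*a);d=np.array([a[0]/r*np.sin(r),-a[1]/r*np.sin(r),-np.cos(r)]) if r>1e-9 else np.array([0,0,-1.])
        T=np.eye(4);T[:3,:3]=R.from_euler('xyz',st["tool_rot"]).as_matrix();T[:3,3]=st["tool_pos"]
        T=T@c["mount"]
    else: d=np.array([a[0],-a[1],-1]);T=c["T"]
    return T[:3,3],T[:3,:3]@d
def at(n,u,v,z,st=None):
    o,d=ray(n,u,v,st);return (o+d*(z-o[2])/d[2])[:3]
def proj(n,P,st=None):
    c=vision.get_calibration(n);K=c["K"]
    if n=="wrist":
        T=np.eye(4);T[:3,:3]=R.from_euler('xyz',st["tool_rot"]).as_matrix();T[:3,3]=st["tool_pos"];T=T@c["mount"]
    else:T=c["T"]
    p=(np.atleast_2d(P)-T[:3,3])@T[:3,:3];x,y,z=p[:,0],-p[:,1],-p[:,2]
    if n=="wrist":
        h=np.hypot(x,y)+1e-12;th=np.arctan2(h,z);x,y=x/h*th,y/h*th
    else:x,y=x/z,y/z
    return np.c_[K[0,0]*x+K[0,2],K[1,1]*y+K[1,2]]
E
python3 - <<'E'
from h import *
t=cv2.imread("pics/top0.png");s=cv2.imread("pics/scene0.png")
def crop(i,u,v,w,h,k):return cv2.resize(i[v:v+h,u:u+w],None,fx=k,fy=k,interpolation=cv2.INTER_CUBIC)
a=crop(t,228,165,66,50,6);b=crop(t,335,155,66,80,6)[:300]
b=crop(t,335,160,66,50+20,6)[:,:]
c=crop(s,350,185,80,60,5);d=crop(s,222,170,80,90,5)
out=np.zeros((600,800,3),np.uint8)
out[:300,:396]=a;out[300:,:396]=crop(t,335,160,66,50,6)[:300]
# unit needs 75 rows: use scale 4
out[300:]=0;out[300:600,:264]=crop(t,335,157,66,75,4)
out[:300,400:800]=c;out[300:600,400:660]=crop(s,228,175,65,75,4)
cv2.imwrite("pics/crops.png",out)
print(at("top",263,197,.02),at("top",369,201,.06))
E
```

```text
[0.56942963 0.16941287 0.02      ] [ 0.54895786 -0.15766667  0.06      ]
```

View pics/crops.png

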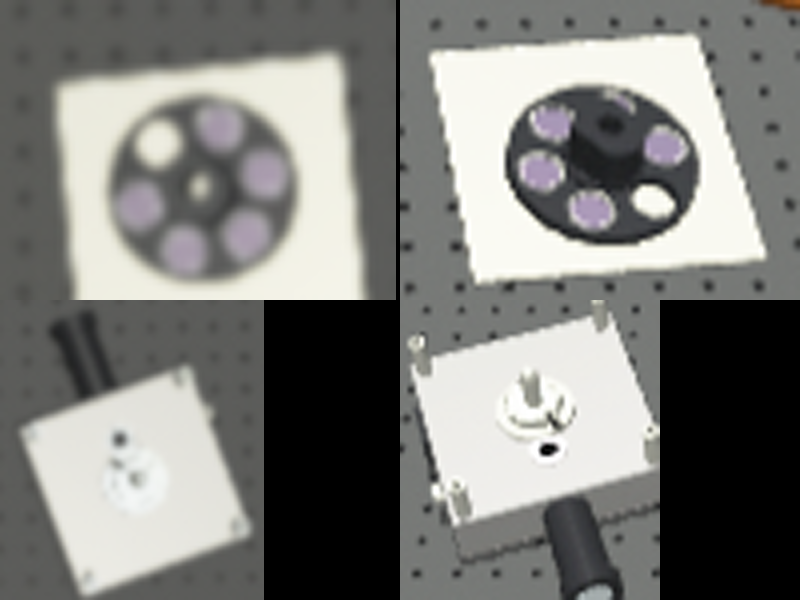

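```bash
python3 - <<'E'
from h import *
d=np.degrees
c=at("top",261.8,196.3,.011);o=at("top",254.3,188.7,.007)
cs=at("scene",350+602/5-40*2+0,0+185+163/5,.011)
c2=at("scene",350+(602-400)/5,185+163/5,.011);o2=at("scene",350+(655-400)/5,185+201/5,.007)
for a,b in((c,o),(c2,o2)):print("wheel",a,d(np.arctan2(*(b-a)[1::-1])),np.linalg.norm((b-a)[:2]))
P=[at("top",u,v,.066) for u,v in((342.5,190.2),(380.7,176.2),(394.5,213.2),(356.2,226.2))]
m=np.mean(P,0);x=(P[0]+P[1]-P[2]-P[3]);po=at("top",365,191.5,.04);k=at("top",365,197.5,.051)
print("unit",m,d(np.arctan2(x[1],x[0])),"port",po,d(np.arctan2(*(po-m)[1::-1])),np.linalg.norm((po-m)[:2]),"key",k,d(np.arctan2(*(k-m)[1::-1])))
P=[at("scene",228+u/4,175+v/4,.066) for u,v in((17,42),(200,4),(253,130),(57,182))]
print("unit scene",np.mean(P,0))
p=at("scene",228+148/4,175+150/4,.04);print(p)
E
```

```text
wheel [0.57219699 0.17438611 0.011     ] 44.00214285535343 0.03437217059928981
wheel [0.58281462 0.17962378 0.011     ] 49.47421469795247 0.03310490847030198
unit [ 0.54748848 -0.15538902  0.066     ] 19.337297798603636 port [ 0.57938601 -0.14830056  0.04      ] 12.52901189184457 0.032675657978823366 key [ 0.5602827  -0.14669361  0.051     ] 34.20141726171113
unit scene [ 0.55621712 -0.15217744  0.066     ]
[ 0.58665855 -0.14233938  0.04      ]
```

>>> move_arm([
  [40,35,0,0,-1],
  [45,35,0,0,-1],
  [45,35,0,0,-1],
  [45,35,0,0,-1],
  [45,35,0,0,-1],
  [45,35,0,0,-1],
  [45,35,0,0,-1],
  [40,35,0,0,-1],
  [0,35,0,0,-1],
  [0,30,0,0,-1],
  [0,0,0,0,-1],
  [0,0,0,0,-1],
])

```text
time: 1.3
tool_pos: [0.4516, -0.1909, 0.2267]
tool_rot: [3.141, 0.0, 0.27]
contact_force: [-0.4, -0.8, 0.7]
opening: 0.0916
grip_force: 0.0
```

```bash
python3 - <<'E'
from h import *
s=monitor.observe();i=vision.read_camera("wrist");np.save("pics/s1.npy",np.r_[s["tool_pos"],s["tool_rot"]])
print(s["tool_pos"],s["tool_rot"],proj("wrist",[[.552,-.154,.051],[.552,-.154,.08]],s))
b=i[:,:,::-1];cv2.imwrite("pics/w1.png",b)
u,v=proj("wrist",[.552,-.154,.051],s)[0].astype(int)
u=np.clip(u-80,0,480);v=np.clip(v-60,0,280);print(u,v)
cv2.imwrite("pics/w1c.png",cv2.resize(b[v:v+120,u:u+160],None,fx=5,fy=5,interpolation=cv2.INTER_CUBIC))
E
```

```text
[ 0.45157985 -0.1908572   0.22668971] [3.14125011e+00 2.46039028e-04 2.70331533e-01] [[307.77885676  85.98001734]
 [306.92850686  82.45854922]]
227 25
```

View pics/w1c.png

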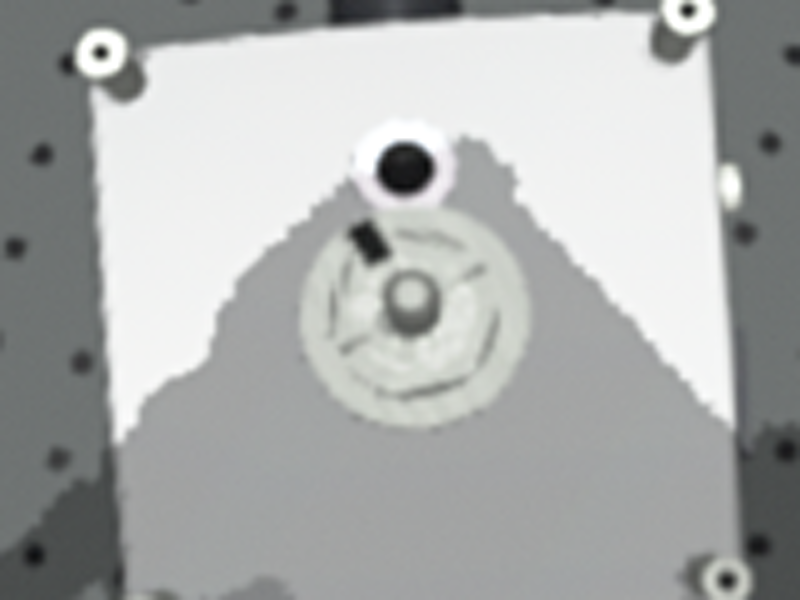

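The close view shows the port at crop (405,168), the keyway at (370,242), the pilot top at (410,295), the shoulder centre at (415,316) and the post tops at (100,52), (688,10) and (727,580).

```bash
python3 - <<'E'
from h import *
q=np.load("pics/s1.npy");s=dict(tool_pos=q[:3],tool_rot=q[3:])
f=lambda u,v,z:at("wrist",227+(u+.5)/5-.5,25+(v+.5)/5-.5,z,s)
d=lambda a:np.degrees(np.arctan2(a[1],a[0]))
sh=f(415,316,.044);pi=f(410,294,.08);po=f(405,168,.04);k=f(370,242,.049)
A,B,C=f(100,52,.066),f(688,10,.066),f(727,580,.066)
m=(A+C)/2
print(sh,pi,m,po,k,A,B,C);print(np.linalg.norm(A-B),np.linalg.norm(B-C),d(A-B)-90,d(B-C))
for c in(sh,pi,m):print(d(po-c),np.linalg.norm((po-c)[:2]),d(k-c),np.linalg.norm((k-c)[:2]))
E
```

```text
[ 0.55132729 -0.15602468  0.044     ] [ 0.55151463 -0.15581276  0.08      ] [ 0.55167522 -0.15578694  0.066     ] [ 0.58374696 -0.14463179  0.04      ] [ 0.5640649  -0.14263544  0.049     ] [ 0.58894917 -0.07805698  0.066     ] [ 0.62908822 -0.19323285  0.066     ] [ 0.51440127 -0.2335169   0.066     ]
0.12196976566837678 0.12155616985508276 19.213564188352294 19.35394274951585
19.36244276567661 0.03436324964960443 46.42871659883246 0.01848022250574726
19.130973984685784 0.03411652538731592 46.39615850898139 0.01819756028831476
19.178626851828454 0.03395635410567009 46.708461448486176 0.018068380371942586
```

>>> move_arm([
  [10,45,0,0.1,-1],
  [10,45,0,0.1,-1],
  [10,45,0,0.1,-1],
  [10,45,0,0.1,-1],
  [10,45,0,0.12,-1],
  [10,45,0,0,-1],
  [10,45,0,0,-1],
  [5,30,0,0,-1],
  [0,0,0,0,-1],
  [0,0,0,0,-1],
])

```text
time: 2.35
tool_pos: [0.5269, 0.153, 0.2262]
tool_rot: [3.141, 0.001, 0.789]
contact_force: [0.2, -0.4, -0.3]
opening: 0.0915
grip_force: 0.0
```

```bash
python3 - <<'E'
from h import *
s=monitor.observe();i=vision.read_camera("wrist");np.save("pics/s2.npy",np.r_[s["tool_pos"],s["tool_rot"]])
b=i[:,:,::-1]
u,v=proj("wrist",[.576,.176,.02],s)[0].astype(int)
u=np.clip(u-80,0,480);v=np.clip(v-60,0,280);print(u,v)
cv2.imwrite("pics/w2c.png",cv2.resize(b[v:v+120,u:u+160],None,fx=5,fy=5,interpolation=cv2.INTER_CUBIC))
E
```

```text
252 75
```

View pics/w2c.png

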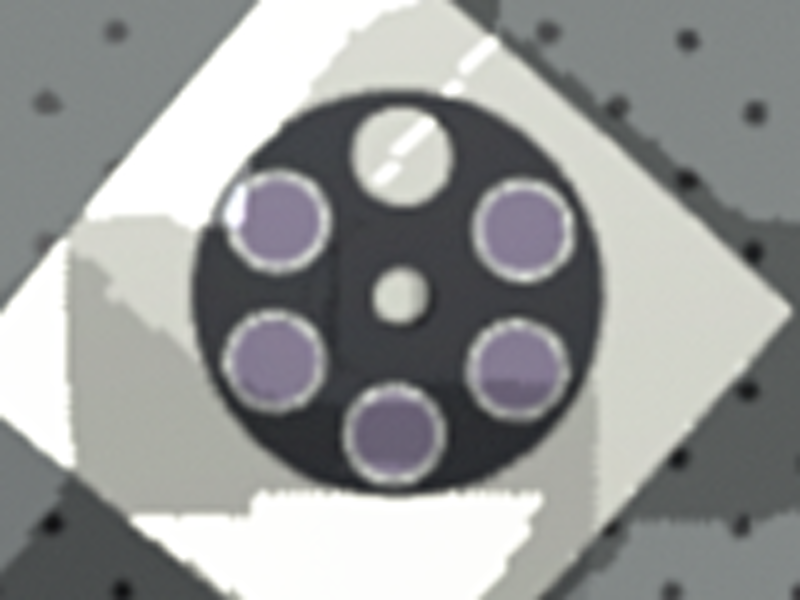

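The wheel fills the crop. The empty opening is at (402,156) and the glasses are at (279,221), (524,229), (275,360), (518,368) and (394,433).

```bash
python3 - <<'E'
from h import *
q=np.load("pics/s2.npy");s=dict(tool_pos=q[:3],tool_rot=q[3:])
f=lambda u,v,z:at("wrist",252+(u+.5)/5-.5,75+(v+.5)/5-.5,z,s)[:2]
d=lambda a:np.degrees(np.arctan2(a[1],a[0]))
z=.011
p=np.array([f(u,v,z) for u,v in((402,156),(279,221),(275,360),(394,433),(518,368),(524,229))])
m=p.mean(0);e=d((p-m).T)-np.arange(6)*60
print(m,(e+180)%360-180,np.linalg.norm(p-m,axis=1),"hub",f(401,297,.035))
t=np.mean((e+180)%360-180);print(t)
print("shift mm",1e3*(m-q[:2]),"turn",np.radians(t)-q[5],q)
E
```

```text
[0.57735039 0.17831882] [44.22192689 43.64781115 43.38338493 43.4965282  43.95676403 43.62698545] [0.03332649 0.03361801 0.03370018 0.03365859 0.03379951 0.03398447] hub [0.57699782 0.17892244]
43.72223344033762
shift mm [50.45918434 25.28819607] turn -0.02563194656537937 [5.26891207e-01 1.53030626e-01 2.26248155e-01 3.14144082e+00
 9.77367459e-04 7.88728876e-01]
```

>>> move_arm([
  [25,12.5,-30,-0.0256,-1],
  [25.5,13,-40,0,-1],
  [0,0,-45,0,-1],
  [0,0,-45,0,-1],
  [0,0,-30,0,-1],
  [0,0,-12,0,-1],
  [0,0,-6,0,-1],
  [0,0,0,0,-1],
  [0,0,0,0,-1],
])

```text
time: 3.3
tool_pos: [0.5783, 0.1792, 0.0206]
tool_rot: [3.14, -0.003, 0.763]
contact_force: [0.4, -0.0, -0.5]
opening: 0.0917
grip_force: 0.0
```

>>> move_arm([
  [0,0,0,0,1],
  [0,0,0,0,1],
  [0,0,0,0,1],
  [0,0,0,0,1],
  [0,0,0,0,1],
  [0,0,0,0,1],
  [0,0,0,0,1],
  [0,0,0,0,1],
], newtons=25)

```text
time: 4.1
tool_pos: [0.577, 0.1794, 0.0187]
tool_rot: [-3.142, 0.0, 0.763]
contact_force: [0.0, 0.7, 0.1]
opening: 0.0325
grip_force: 0.0
```

>>> move_arm([
  [0,0,0,0,1],
  [0,0,0,0,1],
  [0,0,0,0,1],
  [0,0,0,0,1],
])

```text
time: 4.5
tool_pos: [0.577, 0.1794, 0.0187]
tool_rot: [3.142, 0.0, 0.763]
contact_force: [-0.2, -1.3, -0.2]
opening: 0.0297
grip_force: 25.0
```

>>> move_arm([
  [0,0,10,0,1],
  [0,0,25,0,1],
  [0,0,30,0,1],
  [0,0,30,0,1],
  [0,0,20,0,1],
  [-2,-25,0,0,1],
  [-3,-40,0,0,1],
  [-3,-40,0,0,1],
  [-3,-40,0,0,1],
  [-3,-40,0,0,1],
  [-3,-40,0,0,1],
  [-3,-40,0,-0.065,1],
])

```text
time: 5.7
tool_pos: [0.5566, -0.0871, 0.1345]
tool_rot: [3.141, -0.0, 0.697]
contact_force: [0.2, 1.0, -1.2]
opening: 0.0298
grip_force: 25.0
```

>>> move_arm([
  [-3,-40,0,0,1],
  [-2.5,-20,0,0,1],
  [0,-10,0,0,1],
  [0,0,0,0,1],
  [0,0,0,0,1],
  [0,0,0,0,1],
])

```text
time: 6.3
tool_pos: [0.5517, -0.1542, 0.1338]
tool_rot: [-3.141, -0.0, 0.7]
contact_force: [0.6, -0.0, -2.1]
opening: 0.0297
grip_force: 25.0
```

>>> move_arm([
  [-0.2,-1.3,-20,0,1],
  [0,0,-14,0,1],
  [0,0,-4,0,1],
  [0,0,-4,0,1],
  [0,0,-4,0,1],
  [0,0,0,0,1],
  [0,0,0,0,1],
])

```text
time: 7.0
tool_pos: [0.5515, -0.157, 0.0881]
tool_rot: [3.141, -0.0, 0.698]
contact_force: [-0.2, -0.4, -2.4]
opening: 0.0299
grip_force: 25.0
```

>>> move_arm([
  [0,0.7,-2,0,1],
  [0,0,-2,0,1],
  [0,0,-2,0,1],
  [0,0,-1,0,1],
  [0,0,0,0,1],
  [0,0,0,0,1],
])

```text
time: 7.6
tool_pos: [0.5514, -0.1561, 0.0806]
tool_rot: [-3.141, -0.0, 0.698]
contact_force: [0.6, 0.4, -2.2]
opening: 0.0299
grip_force: 25.0
```

```bash
python3 - <<'E'
from h import *
s=monitor.observe();print({k:np.round(s[k],4) for k in("tool_pos","tool_rot","contact_force","torque")})
b=vision.read_camera("wrist")[:,:,::-1];np.save("pics/s3.npy",np.r_[s["tool_pos"],s["tool_rot"]])
u,v=proj("wrist",[.5515,-.156,.1],s)[0].astype(int);u=np.clip(u-100,0,440);v=np.clip(v-100,0,250);print(u,v)
cv2.imwrite("pics/w3c.png",cv2.resize(b[v:v+150,u:u+200],None,fx=4,fy=4,interpolation=cv2.INTER_CUBIC))
E
```

```text
{'tool_pos': array([ 0.5514, -0.1561,  0.0806]), 'tool_rot': array([-3.1415e+00, -1.0000e-04,  6.9820e-01]), 'contact_force': array([ 0.6312,  0.3912, -2.1764]), 'torque': array([ 0.1712, -0.2044,  0.0357])}
215 160
```

View pics/w3c.png

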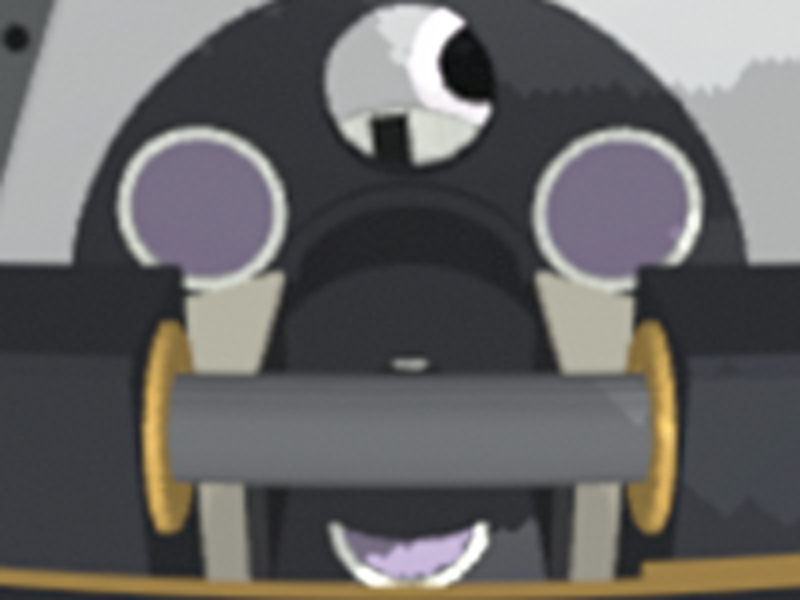

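The wheel is on the pilot without any force. The port and keyway show through the empty opening, with the keyway at (390,137), slightly counter-clockwise as measured. I'll lower the wheel onto the collar.

>>> move_arm([
  [0,0,-4,0,1],
  [0,0,-4,0,1],
  [0,0,-3,0,1],
  [0,0,-2,0,1],
  [0,0,-1,0,1],
  [0,0,-0.8,0,1],
  [0,0,-0.6,0,1],
  [0,0,0,0,1],
  [0,0,0,0,1],
])

```text
time: 8.55
tool_pos: [0.5514, -0.1561, 0.0654]
tool_rot: [3.142, -0.0, 0.698]
contact_force: [0.3, 3.6, 1.5]
opening: 0.03
grip_force: 25.0
```

>>> move_arm([
  [0,0,0,0.025,1],
  [0,0,0,0.025,1],
  [0,0,0,0.025,1],
  [0,0,0,0.02,1],
  [0,0,0,0.015,1],
  [0,0,-0.5,0,1],
  [0,0,-0.5,0,1],
  [0,0,0,0,1],
])

```text
time: 9.35
tool_pos: [0.5515, -0.1561, 0.0646]
tool_rot: [3.141, -0.0, 0.81]
contact_force: [1.3, 4.3, 2.6]
opening: 0.0297
grip_force: 25.0
```

>>> move_arm([
  [0,0,-0.5,0,1],
  [0,0,-0.5,0,1],
  [0,0,0,0,1],
  [0,0,0,0,1],
])

```text
time: 9.75
tool_pos: [0.5515, -0.1561, 0.0636]
tool_rot: [3.141, -0.0, 0.809]
contact_force: [1.2, 4.6, 2.2]
opening: 0.0299
grip_force: 25.0
```

>>> move_arm([
  [0.1,0.3,-1,0,1],
  [0,0,-1,0,1],
  [0,0,-1,0,1],
  [0,0,-0.6,0,1],
  [0,0,0,0,1],
  [0,0,0,0,1],
])

```text
time: 10.35
tool_pos: [0.5515, -0.156, 0.0597]
tool_rot: [3.141, 0.0, 0.808]
contact_force: [1.6, 3.2, 0.3]
opening: 0.0299
grip_force: 25.0
```

>>> move_arm([
  [0,0,-0.5,0,1],
  [0,0,0,0,1],
  [0,0,0,0,1],
])

```text
time: 10.65
tool_pos: [0.5515, -0.156, 0.0596]
tool_rot: [3.141, -0.0, 0.808]
contact_force: [1.4, 3.6, 5.7]
opening: 0.0298
grip_force: 25.0
```

>>> move_arm([
  [0,0,0,-0.04,1],
  [0,0,0,-0.06,1],
  [0,0,0,-0.06,1],
  [0,0,0,-0.06,1],
  [0,0,0,-0.06,1],
  [0,0,0,-0.06,1],
  [0,0,0,-0.06,1],
  [0,0,0,-0.05,1],
  [0,0,0,-0.023,1],
  [0,0,0,0,1],
  [0,0,0,0,1],
  [0,0,0,0,1],
])

```text
time: 11.85
tool_pos: [0.551, -0.1557, 0.0596]
tool_rot: [-3.141, 0.001, 0.335]
contact_force: [-2.3, 4.9, 7.6]
opening: 0.0298
grip_force: 25.0
```

It bottomed out at home height and turned with the spindle. Next I'll release it, retreat and check.

>>> move_arm([
  [0,0,0,0,-1],
  [0,0,0,0,-1],
  [0,0,0,0,-1],
  [0,0,0,0,-1],
  [0,0,0,0,-1],
  [0,0,0,0,-1],
  [0,0,0,0,-1],
  [0,0,5,0,-1],
  [0,0,20,0,-1],
  [0,0,40,0,-1],
  [0,0,40,0,-1],
  [0,0,40,0,-1],
])

```text
time: 13.05
tool_pos: [0.5512, -0.1558, 0.2062]
tool_rot: [3.141, -0.0, 0.335]
contact_force: [0.1, 0.2, 0.1]
opening: 0.0917
grip_force: 0.0
```

>>> move_arm([
  [-50,0,20,0,-1],
  [-25,-25,0,0,-1],
  [0,0,0,0,-1],
  [0,0,0,0,-1],
])

```text
time: 13.45
tool_pos: [0.4799, -0.1813, 0.2234]
tool_rot: [3.141, -0.001, 0.334]
contact_force: [0.5, 0.3, 0.3]
opening: 0.0916
grip_force: 0.0
```

```bash
python3 - <<'E'
from h import *
s=monitor.observe();b=vision.read_camera("wrist")[:,:,::-1];np.save("pics/s4.npy",np.r_[s["tool_pos"],s["tool_rot"]])
u,v=proj("wrist",[.5515,-.156,.052],s)[0].astype(int);u=np.clip(u-80,0,480);v=np.clip(v-60,0,280);print(u,v,s["contact_force"])
cv2.imwrite("pics/w4c.png",cv2.resize(b[v:v+120,u:u+160],None,fx=5,fy=5,interpolation=cv2.INTER_CUBIC))
E
```

```text
235 54 [0.51522921 0.28451772 0.29512838]
```

View pics/w4c.png

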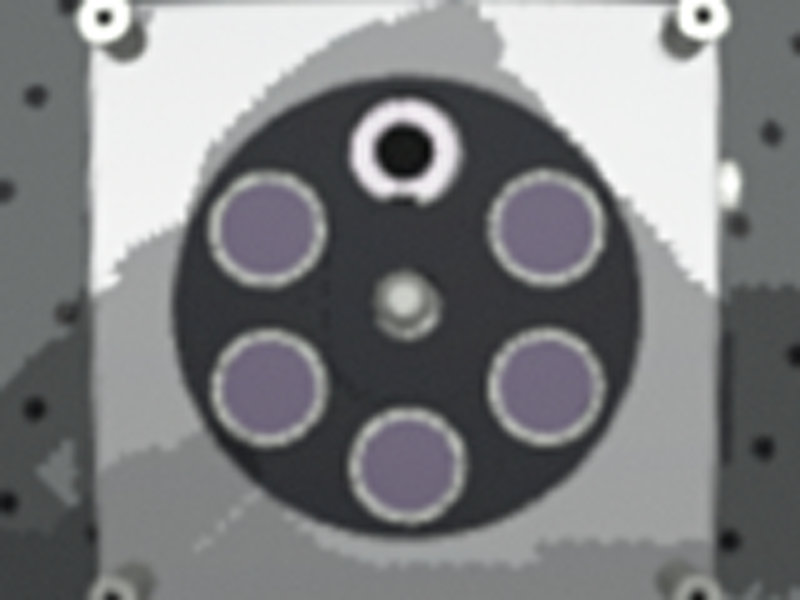

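The port at (404,151) is centred in the empty opening, whose centre is about (405,152). The wheel sits level, the keyway is aligned and the hand is clear of it.

```bash
python3 -c "
from cell import workorder
print(workorder.hand_in())"
```

```text
the job is handed in; nothing more can be done
None
```

The filter wheel sits fully home on the keyed spindle with the whole light port showing through its empty opening; the hand is clear, nothing else was touched, and the job was handed in at about 13.5 s.

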